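# Size a spacer ring on the taper gauge and file it

### The arm

A 6-joint arm with a two-finger parallel gripper is mounted at the origin on a cart in front of the work surface, level with it; the furniture and walls round the work are solid. World frame = base frame: x ahead of the robot, y to its left, z up, the work surface at z = 0. Lengths are in m, angles in rad, forces in N, time in s.
With the tool pointing down it reaches from about 0.425 to 0.95 m from the base axis. Payload 3.5 kg.
Tool frame: the origin (TCP) lies between the finger pads; the fingertips stand 22 mm ahead of it and the grasp point (between the pads) lies 3 mm ahead of it (ctrl.nose_length is the z of the fingertips in the tool frame, in m); z points along the fingers, y is the line along which they close (so a half turn about z gives the same grasp; the last joint's range is limited). The gripper opens to 85 mm and grips with 20 to 120 N. Pads are 22 mm wide; open, the fingers measure 114 mm over their backs; the gripper's body (76 mm by 85 mm) begins 54 mm behind the grasp point. The pads swing forward as they close: fully open they stand 13 mm farther back than shut.
Start: joints at [1.147, 0.286, 1.577, -0, 1.279, -0.15], TCP at [0.182, 0.65, 0.221] pointing down, gripper open.
Joint ranges: [-2.77, 2.77], [-0.9, 2.22], [0.21, 2.48], [-1.53, 4.67], [0.24, 2.81], [-2.84, 2.84]. Speed limits (rad/s): [2.79, 2.79, 3.14, 3.14, 3.14, 3.14].

### API

Orientations are given as a unit quaternion [x, y, z, w].
In Python, from plant import ctrl gives the robot as it stands. The module is installed in compiled form; this text tells all that it offers.
- The arm moves only by the tool send_rows, never from a script. Its argument "rows" is text: rows parted by semicolons, each of 7 numbers parted by spaces: the turn, a rotation vector about the tool's x, y, z in degrees, then the shift along the tool's x, y, z in mm, then the opening, from -1 (shut) to 1 (fully open). A call has 1 to 8 rows; each row is the pose to reach, as a shift and turn from the pose commanded when the call began, along the tool's axes at that moment; what a row does not reach only later rows make up. A row lasts 1/8 s, in which the tool goes at most 62.5 mm and 10.7 degrees, less where a joint would pass 70% of its speed; a pose out of reach is approached as far as the arm can. A call with a gripper value outside its range is refused whole. The fingers move at their own pace and stop on an object; "grip_force" is the grip in N (left out, the last holds). Time passes only in rows, so rows that repeat a pose let the fingers close. It gives the time, the measured TCP pose, the force, the opening and the grip force at its end, in the units of the state.
- ctrl.get_state(): the state, without advancing time (a new reading comes with each control period).
- ctrl.read_camera(name): name is "side" or "top"; returns a dict with "color" (400x640x3 uint8, red, green, blue), "fx", "fy", "cx", "cy" (pixels), "extrinsics" (4x4, takes a point from world to camera coordinates). Camera axes: x right, y down, z forward; pixel columns grow to the right and rows downward; lengths in m; the calibration is good to about 2 mm. A picture is of the moment at which its call begins. There is no depth.
- ctrl.sign_off(): hands the job in; it is judged then, once.
Trained networks look in a picture, given as the dict that the camera call returned (one of the last four; its "shot" number tells which), for a name from the list of things; names that differ only in an ending like _2 or _b are one class to them, and where a whole thing is asked for, a point or a joint stands for the part that bears it (a point fixed in the world has none). Each returns a list of dicts, best first, with "p" (0 to 1); they miss things now and then, are a little off and sometimes report something else, mostly with a low value. They report only what shows in the picture. A call takes as long as a camera call.
- ctrl.look_for(picture, target): "position" ([x, y, z] in m, in the coordinates of the camera as it stood for that picture, good to about 4 mm: the middle of the surface that is visible of it).
The state is a dict: "time": time; "qpos": joint angles; "dq": joint speeds; "joint_efforts": joint torques, N m; "eef_pos": TCP position; "tcp_rot": TCP orientation; "contact_force": force on the tool from outside, world axes, zero at the start; "wrist_torque": the same for the moment, N m; "opening": opening from 0.0 (shut) to 1.0 (fully open); "finger_force": force on a finger pad.
Only numpy, scipy, OpenCV 4.12 (cv2) and the standard library are available. Lean on these libraries where they do the work, as an engineer would, in place of code of your own. Each camera call takes 0.05 s, during which the arm holds its last target. There are 200 camera calls.

### The job

Size the brass ring that lies beside the stepped taper gauge: slide it level down over the nose until it is truly home on its step, working it gently sideways in case it has only hung up on an edge, and press lightly to be sure, without forcing it. See which coloured step it rests on, then put the ring flat on the rack post of that colour and let go. Leave the two other rings where they lie and do not disturb the dial gauge, the carton or the coupling.

Things in the scene. Friction and masses are not known exactly. Their poses are not given: they have to be found in the camera images.
- taper_gauge: fixed upright stepped taper gauge, steel: grey foot 76 mm across, 12 mm thick; above it steps that get thinner upwards, each 12 mm high: red-banded step 34 mm in diameter (top at 28 mm), blue 29 (top at 40), yellow 24 (top at 52), bare step 19 (to 64), then a conical nose, 8 mm across at 72 mm. Flat step tops. Origin on its axis at the table; heights above it; z up.
- gauge_nose (a point): top of the taper gauge, on its axis, 72 mm above the table. A ring slid over it stops on the first step top that its bore does not pass; there it has 0.5 mm play all round. Held more than that off the axis it hangs up one step (12 mm) too high; worked about sideways within 3 mm under a light push of 2 to 6 N it drops on. Over 25 N on the gauge is forcing it.
- ring_1: brass spacer ring, 46 mm outside, 10 mm thick, 60 to 130 g; origin at the centre of its underside, z along its axis. The three rings look alike; their unmarked bores are 20, 25 and 30 mm, and nobody knows which has which. Any one of them lies flat on the table beside the taper gauge (within 0.15 m): the one to size. The others lie over 0.4 m from the gauge, at the right.
- ring_2: brass spacer ring, 46 mm outside, 10 mm thick, 60 to 130 g; origin at the centre of its underside, z along its axis. The three rings look alike; their unmarked bores are 20, 25 and 30 mm, and nobody knows which has which. Any one of them lies flat on the table beside the taper gauge (within 0.15 m): the one to size. The others lie over 0.4 m from the gauge, at the right.
- ring_3: brass spacer ring, 46 mm outside, 10 mm thick, 60 to 130 g; origin at the centre of its underside, z along its axis. The three rings look alike; their unmarked bores are 20, 25 and 30 mm, and nobody knows which has which. Any one of them lies flat on the table beside the taper gauge (within 0.15 m): the one to size. The others lie over 0.4 m from the gauge, at the right.
- post_red: fixed post of the rack: red foot disc 54 mm across, 4 mm thick, and a 12 mm steel pin with a red tip, 45 mm high in all; origin at the centre of the disc's underside, 14 mm above the table. A ring on it lies with its underside 4 mm above the origin. For rings that rest on the gauge's red step. The order of the posts on the board varies.
- post_blue: fixed post of the rack: blue foot disc 54 mm across, 4 mm thick, and a 12 mm steel pin with a blue tip, 45 mm high in all; origin at the centre of the disc's underside, 14 mm above the table. A ring on it lies with its underside 4 mm above the origin. For rings that rest on the gauge's blue step. The order of the posts on the board varies.
- post_yellow: fixed post of the rack: yellow foot disc 54 mm across, 4 mm thick, and a 12 mm steel pin with a yellow tip, 45 mm high in all; origin at the centre of the disc's underside, 14 mm above the table. A ring on it lies with its underside 4 mm above the origin. For rings that rest on the gauge's yellow step. The order of the posts on the board varies.
- ring_rack: fixed plywood board of the rack, 80 x 190 x 14 mm; origin at the centre of its underside; the three posts stand on it in a row along its long (y) axis, 62 mm apart.
- dial_gauge: pressure gauge with a black case and a brass stem, 97 x 67 x 28 mm, lying on its back near the table's left edge; origin at the centre of its underside; bystander.
- parts_carton: small printed parts carton, 35 x 52 x 30 mm, between the robot and the taper gauge; origin at the centre of its underside; bystander.
- black_coupling: black plastic motor coupling, standing, 26 mm in diameter and 64 mm high, on the robot's side of the table; origin at the centre of its underside; bystander.

How it is judged:
By the outcome, as a careful person would: the job done as asked, in the order asked, and still so for the second after the job is handed in, with the robot touching nothing.
It also fails if it takes over 64 s, if anything falls off the work surface, if the arm or the gripper's body presses on something with over 40 N, if the wrist force passes 120 N, or if a joint passes its speed limit or range.

## Working session

There is one attempt and no reset: what is moved stays moved. The work goes in short steps, Python scripts to look and compute and a tool call to move; the robot and the scene stay as the last step left them, time stands still between calls to the robot, and variables do not carry over. Pictures are saved under pics/ and viewed, at most 10 in all, crops included, and the job is handed in when it is done.

Besides the shell and the picture viewer there is one more tool, called after "Request:" as name(argument=value, ...) on one line, values as JSON. send_rows: Moves the arm, as the interface text tells. Its arguments: {"type":"object","properties":{"rows":{"type":"string"},"grip_force":{"type":"number"}},"required":["rows"]}

```bash
mkdir -p pics
cat > h.py <<'E'
import numpy as np, cv2
from plant import ctrl
def w(pic,p):
    E=np.array(pic['extrinsics']); return E[:3,:3].T@(np.array(p)-E[:3,3])
def proj(pic,P):
    E=np.array(pic['extrinsics']); c=E[:3,:3]@np.array(P)+E[:3,3]
    return np.array([pic['fx']*c[0]/c[2]+pic['cx'],pic['fy']*c[1]/c[2]+pic['cy']])
def ray(pic,uv,z):
    E=np.array(pic['extrinsics']); R=E[:3,:3]; o=-R.T@E[:3,3]
    d=R.T@np.array([(uv[0]-pic['cx'])/pic['fx'],(uv[1]-pic['cy'])/pic['fy'],1]); return o+d*(z-o[2])/d[2]
def save(pic,n): cv2.imwrite('pics/'+n,pic['color'][:,:,::-1])
E
python3 - <<'E'
from h import *
np.set_printoptions(precision=4,suppress=True)
s=ctrl.get_state(); print(s, ctrl.nose_length)
for n in('top','side'):
    p=ctrl.read_camera(n); save(p,n+'1.png'); print(n,p['fx'],p['cx'],p['cy']); print(np.array(p['extrinsics']))
    for t in ['taper_gauge','gauge_nose','ring_1','post_red','post_blue','post_yellow','ring_rack','dial_gauge','parts_carton','black_coupling']:
        for r in ctrl.look_for(p,t)[:4]: 
            P=w(p,r['position']); print(t,round(r['p'],2),P,proj(p,P))
E
```

```text
{'time': 0.0, 'qpos': array([ 1.147 ,  0.2872,  1.5782,  0.    ,  1.2786, -0.15  ]), 'dq': array([-0.0013,  0.0001, -0.0016, -0.0002,  0.0009,  0.0002]), 'joint_efforts': array([ -0.0016, -40.5986, -29.2621,  -0.0002,   0.0058,   0.    ]), 'eef_pos': array([0.1822, 0.6492, 0.2193]), 'tcp_rot': array([ 0.1365,  0.9906, -0.0012, -0.0003]), 'contact_force': array([ 0.0097, -0.0654, -0.5946]), 'wrist_torque': array([ 0.0223,  0.0045, -0.0029]), 'finger_force': 0.0, 'opening': 1.001896729815244} 0.022
top 397.33541597564187 315.10469080741393 196.06815336569827
[[ 0.024  -0.9996  0.0126 -0.0827]
 [-0.9827 -0.0259 -0.1832  0.4644]
 [ 0.1835 -0.008  -0.983   1.2839]
 [ 0.      0.      0.      1.    ]]
gauge_nose 0.81 [0.4396 0.2982 0.011 ] [206.2807 202.7134]
ring_1 0.63 [0.5645 0.256  0.0122] [221.1086 167.3399]
ring_1 0.49 [ 0.4333 -0.499   0.0069] [439.6845 210.728 ]
ring_1 0.4 [ 0.5702 -0.2505  0.0155] [367.5742 169.4   ]
post_red 0.55 [0.4535 0.0301 0.0131] [285.2312 200.6167]
post_red 0.49 [0.4415 0.3021 0.0149] [204.8779 201.9347]
post_blue 0.65 [ 0.455  -0.0356  0.0188] [304.5028 20
[... 703 characters left out ...]
4407 -0.5007  0.0096] [296.7772 339.659 ]
ring_1 0.48 [ 0.5728 -0.2568  0.0053] [357.1705 271.496 ]
post_red 0.49 [0.4567 0.0226 0.0168] [325.0654 205.6549]
post_blue 0.63 [ 0.462  -0.0363  0.0186] [324.9619 216.2957]
post_yellow 0.6 [0.3706 0.3213 0.0245] [310.1332 156.3849]
post_yellow 0.5 [0.4564 0.0889 0.0218] [326.8761 192.9386]
ring_rack 0.81 [0.4535 0.0047 0.0141] [323.5519 209.5129]
dial_gauge 0.65 [0.4674 0.4142 0.0251] [337.2309 146.0722]
parts_carton 0.45 [0.3679 0.3182 0.0247] [309.3232 156.7062]
parts_carton 0.37 [0.4513 0.2919 0.0142] [330.4652 164.0006]
black_coupling 0.44 [0.3676 0.1681 0.0382] [303.9143 174.6621]
black_coupling 0.29 [0.4673 0.4128 0.0257] [337.1906 146.0972]
```

Run:
```python
import cv2,numpy as np
t=cv2.imread('pics/top1.png'); s=cv2.imread('pics/side1.png')
a=cv2.resize(t[135:240,150:310],None,fx=5,fy=5,interpolation=2)
cv2.imwrite('pics/a.png',a)
b=cv2.resize(s[120:240,280:400],None,fx=5,fy=5,interpolation=2)
cv2.imwrite('pics/b.png',b)
```

```text
(no output)
```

View pics/a.png

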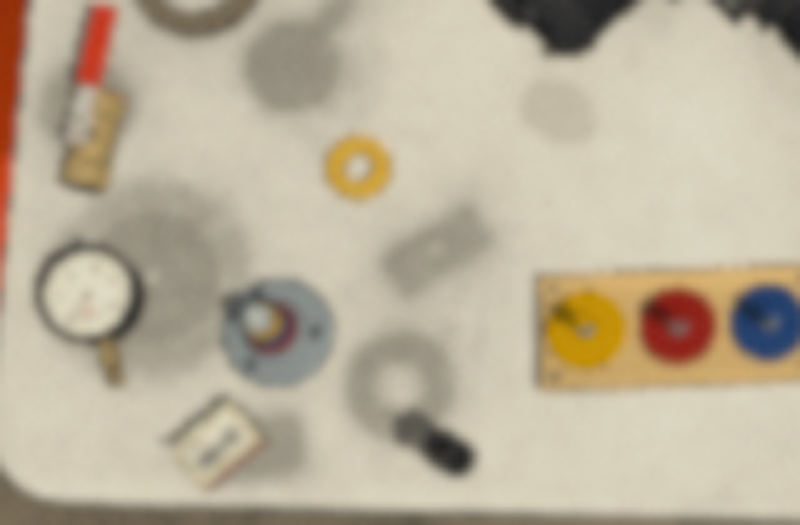

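View pics/b.png

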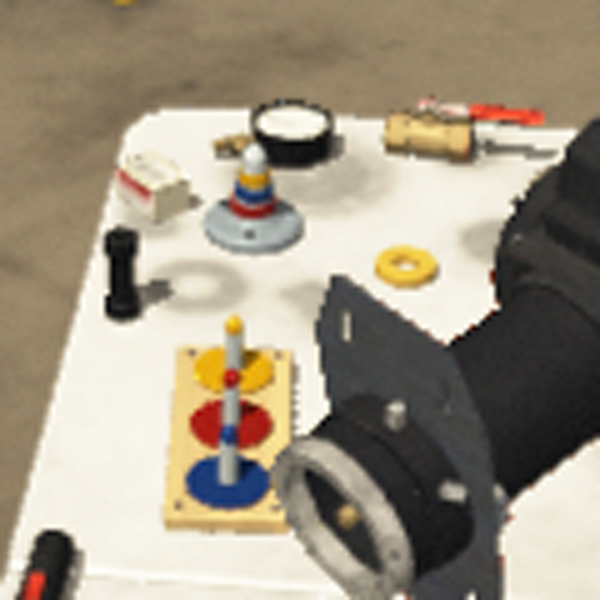

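View pics/side1.png

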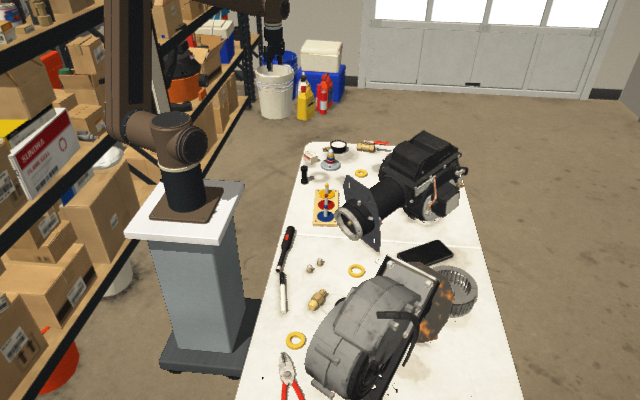

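```bash
cat >> h.py <<'E'
def tri(pu):
    A=[];b=[]
    for p,(u,v) in pu:
        E=np.array(p['extrinsics']); M=np.array([[p['fx'],0,p['cx']],[0,p['fy'],p['cy']],[0,0,1]])@E[:3]
        for k,x in((0,u),(1,v)): r=M[k]-x*M[2]; A.append(r[:3]); b.append(-r[3])
    P=np.linalg.lstsq(np.array(A),np.array(b),rcond=None)[0]
    return P,[np.round(proj(p,P)-np.array(x),2) for p,x in pu]
C={'yellow':(18,34,110),'red':(172,8,110),'blue':(100,125,110)}
def blob(pic,box,col,smin=None):
    "outer-contour ellipse/centroid of the largest blob of a colour in box x0,y0,x1,y1"
    x0,y0,x1,y1=box; k=8
    im=cv2.resize(pic['color'][y0:y1,x0:x1],None,fx=k,fy=k,interpolation=cv2.INTER_CUBIC)
    h=cv2.cvtColor(im,cv2.COLOR_RGB2HSV); a,b,s=C[col]; s=smin or s
    H=h[...,0]; m=((H>=a)&(H<=b)) if a<b else ((H>=a)|(H<=b))
    m=(m&(h[...,1]>s)&(h[...,2]>50)).astype(np.uint8)
    cs=cv2.findContours(m,cv2.RETR_EXTERNAL,cv2.CHAIN_APPROX_NONE)[0]
    if not cs: return None
    c=max(cs,key=cv2.contourArea); e=cv2.fitEllipse(cv2.convexHull(c))
    f=lambda q:np.array([x0+(q[0]+.5)/k-.5,y0+(q[1]+.5)/k-.5])
    return f(e[0]),np.array(e[1])/k,e[2],f(c.reshape(-1,2).mean(0)),cv2.contourArea(c)/k/k
E
python3 - <<'E'
from h import *
np.set_printoptions(precision=4,suppress=True)
t=ctrl.read_camera('top'); s=ctrl.read_camera('side')
B={'ring':('yellow',(205,155,240,182),(350,163,372,182)),
'gyellow':('yellow',(190,188,220,215),(322,148,342,170)),'gblue':('blue',(196,190,214,212),(322,152,340,166)),'gred':('red',(190,188,220,215),(322,155,342,170)),
'py':('yellow',(257,190,277,212),(313,188,338,200)),'pr':('red',(277,190,295,212),(313,198,338,211)),'pb':('blue',(295,190,314,212),(313,210,338,224))}
for n,(c,bt,bs) in B.items():
    a=blob(t,bt,c);b=blob(s,bs,c)
    print(n,a and (a[0],a[1],a[4]),b and (b[0],b[1],b[4]))
    if a and b: print('   ',*tri([(t,a[0]),(s,b[0])]))
# motor corner
for uv in((262,145),(248,137),(278,137)): print([ray(t,uv,z) for z in(.1,.2,.3)])
cv2.imwrite('pics/c.png',cv2.resize(t['color'][100:260,150:350,::-1],None,fx=3.5,fy=3.5,interpolation=2))
E
```

```text
ring (array([221.1841, 168.0224]), array([12.0388, 12.6404]), 117.25) (array([360.6564, 172.9176]), array([ 8.2763, 12.4398]), 77.4765625)
    [0.5655 0.2577 0.0043] [array([-0.05, -0.37]), array([-0.28,  0.07])]
gyellow (array([203.7692, 199.5607]), array([3.3866, 4.7167]), 3.8046875) (array([330.4637, 154.8042]), array([4.9433, 6.5639]), 15.7265625)
    [0.4472 0.2978 0.0495] [array([-0.18, -1.04]), array([-0.73,  0.17])]
gblue None (array([330.2302, 157.9484]), array([3.7984, 6.7446]), 10.0703125)
gred None (array([329.9288, 160.5954]), array([5.1266, 9.1704]), 18.359375)
py (array([268.7386, 199.952 ]), array([25.4156, 25.7401]), 360.640625) (array([319.8156, 194.6891]), array([ 9.9842, 16.7517]), 84.828125)
    [0.4419 0.0828 0.0201] [array([0.68, 3.28]), array([ 2.63, -0.6 ])]
pr (array([285.0944, 199.7922]), array([13.779 , 14.1511]), 149.9296875) (array([329.5927, 204.3875]), array([ 7.6732, 10.3042]), 45.0390625)
    [0.4643 0.0324 0.0139] [array([-0.42, -2.35]), array([-1.95,  0.4 ])]
pb (array([303.2291, 199.0248]), array([12.2325, 12.5244]), 117.3203125) (array([325.0467, 215.8648]), array([ 9.8663, 16.1353]), 95.921875)
    [ 0.461  -0.0309  0.0159] [array([-0.05, -0.26]), array([-0.23,  0.05])]
[array([0.6209, 0.107 , 0.1   ]), array([0.589 , 0.0936, 0.2   ]), array([0.5571, 0.0802, 0.3   ])]
[array([0.6469, 0.1542, 0.1   ]), array([0.613, 0.137, 0.2  ]), array([0.579 , 0.1198, 0.3   ])]
[array([0.6497, 0.0559, 0.1   ]), array([0.6155, 0.0466, 0.2   ]), array([0.5813, 0.0373, 0.3   ])]
```

View pics/c.png

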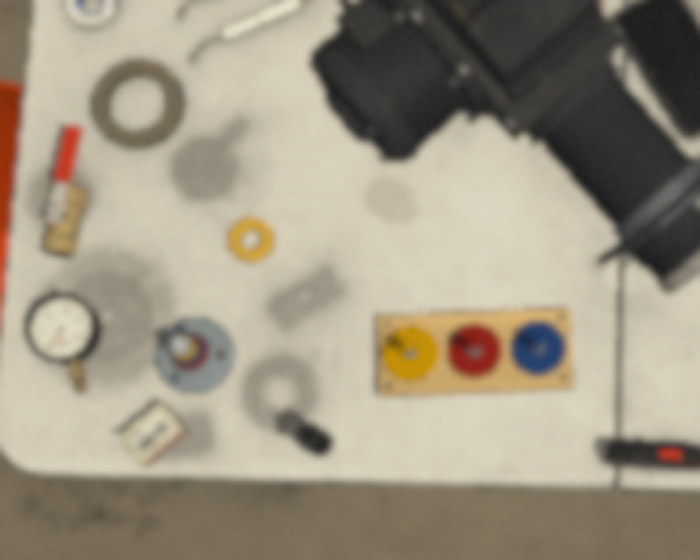

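Request:
send_rows(rows="0 0 -8 -238 -137 45 0.5;0 0 -15.7 -475 -273 90 0.5;0 0 -15.7 -475 -273 90 0.5;0 0 -15.7 -475 -273 90 0.5;0 0 -15.7 -475 -273 90 0.5;0 0 -15.7 -475 -273 90 0.5;0 0 -15.7 -475 -273 90 0.5;0 0 -15.7 -475 -273 90 0.5", grip_force=25)

```text
time: 2.2
eef_pos: [0.5292, 0.296, 0.1398]
tcp_rot: [-0.0, 1.0, 0.0, 0.0]
contact_force: [1.0, 0.2, 0.5]
opening: 0.751
finger_force: 0.0
```

Request:
send_rows(rows="0 0 0 -36 -38 40 0.5;0 0 0 -36 -38 80 0.5;0 0 0 -36 -38 80 0.5;0 0 0 -36 -38 80 0.5")

```text
time: 2.7
eef_pos: [0.5644, 0.2602, 0.0611]
tcp_rot: [-0.0, 1.0, 0.0, 0.001]
contact_force: [0.9, 0.5, 1.0]
opening: 0.745
finger_force: 0.0
```

Run:
```python
from h import *
s=ctrl.get_state(); print(s['eef_pos'],s['tcp_rot'],s['contact_force'])
a=ctrl.read_camera('top');b=ctrl.read_camera('side')
# project expected grasp
A=cv2.resize(a['color'][140:200,190:250,::-1],None,fx=6,fy=6,interpolation=2)
B=cv2.resize(b['color'][145:205,330:390,::-1],None,fx=6,fy=6,interpolation=2)
cv2.imwrite('pics/d.png',np.hstack([A,B]))
```

```text
[0.56437354 0.26022952 0.06110653] [-4.69093361e-04  9.99999506e-01  2.85117474e-04  8.29069818e-04] [0.88397887 0.49115111 1.0449253 ]
```

View pics/d.png

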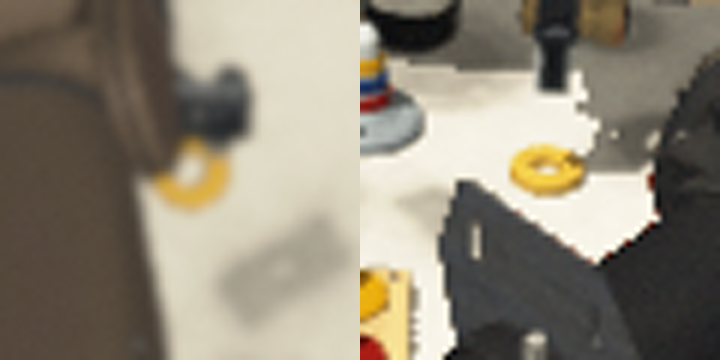

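Run:
```python
from h import *
b=ctrl.read_camera('side')
for P in [(.5644,.228,.039),(.5644,.22,.045),(.5644,.26,.045),(.5655,.2577,.005)]: print(P,proj(b,P))
r=blob(b,(350,163,372,182),'yellow');print(r[0],r[1])
```

```text
(0.5644, 0.228, 0.039) [360.43037304 169.15726336]
(0.5644, 0.22, 0.045) [360.46580704 168.89276833]
(0.5644, 0.26, 0.045) [360.81080266 163.16781013]
(0.5655, 0.2577, 0.005) [360.40067252 172.83558155]
[360.69161415 172.90758705] [ 8.23402023 12.53675938]
```

Run:
```python
from h import *
b=ctrl.read_camera('side'); g=b['color'].astype(int).mean(2)
o=cv2.imread('pics/side1.png').astype(int).mean(2)
for r in range(140,182): print(r,''.join('%4d'%v for v in g[r,350:376]), '|',''.join('#' if abs(x)>25 else '.' for x in (g-o)[r,340:390]))
```

```text
140  131 130 131 129 130 129 126 126 107  55  35  43  70  76  68  36  39  56  75 128 127 127 127 125 122 122 | ...................##########.....................
141  132 128 129 129 129 129 130 113  42  53  38  43  66  75  60  36  40  63  86 102 103 106 102  74  66  62 | ###...............#######################.........
142  121 122 129 128 128 129 129 119  54  49  36  44  70  70  58  34  35  44  76  87  91 111 114  94  63  65 | #####.............###############################.
143   94  85 130 128 127 127 125 112  69  52  33  32  30  33  36  35  38  63 122 121 123 123 125 116  49  78 | ############################........#############.
144  127 129 129 128 128 129 123  78  86  61  36  32  38  42  40  36  44  62  75  58  80  84  81  72  63 128 | #############################.......###.#########.
145  125 123 125 126 126 126 121  75  93  71  36  38  36  37  34  40  59  87  87  76  75  86  84  80  72 117 | ##################################################
146  119 121 122 124 124 126 117  90  91  63  35  35  33  38  35  39  57  95  88  80  87  98 100  82  46 102 | #####.###########
[... 5003 characters left out ...]
| ..................................................
178   74  78  93 142 229 238 239 240 240 240 240 241 241 240 240 240 239 239 239 239 240 240 240 239 239 240 | ..................................................
179   74  75  73  80 140 229 232 240 239 240 240 240 240 241 241 241 239 239 238 240 240 241 241 241 240 241 | ..................................................
180   71  70  70  72  74  96 145 234 239 240 240 239 242 242 242 241 240 239 239 240 241 241 241 241 241 240 | ..................................................
181   71  67  70  69  69  74  86 141 230 231 239 239 240 240 240 239 238 239 240 240 241 242 242 241 240 239 | ..................................................
```

Request:
send_rows(rows="0 0 0 -1 -2.5 10 0.5;0 0 0 -1 -2.5 18 0.5;0 0 0 -1 -2.5 18 0.5")

```text
time: 3.28
eef_pos: [0.5638, 0.2567, 0.0402]
tcp_rot: [-0.0, 1.0, -0.0, -0.001]
contact_force: [0.1, -0.2, 0.1]
opening: 0.748
finger_force: 0.0
```

Run:
```python
from h import *
b=ctrl.read_camera('side'); print(ctrl.get_state()['eef_pos'])
cv2.imwrite('pics/e.png',cv2.resize(b['color'][90:200,300:410,::-1],None,fx=5.4,fy=5.4,interpolation=2))
```

```text
[0.56421882 0.25680778 0.04074608]
```

View pics/e.png

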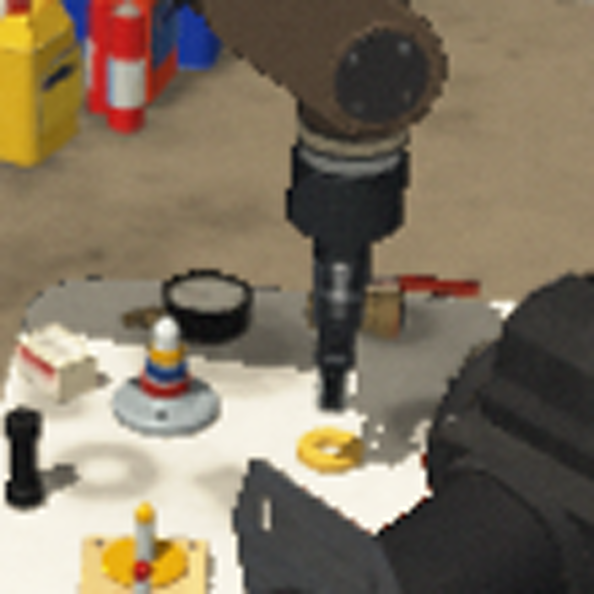

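Run:
```python
from h import *
a=ctrl.read_camera('top');b=ctrl.read_camera('side')
for y in(.21,.225,.285):
  for z in(.02,.06,.1,.15,.2): print(y,z,proj(a,(.564,y,z)).round(1),proj(b,(.564,y,z)).round(1))
A=cv2.resize(a['color'][120:190,180:250,::-1],None,fx=8,fy=8,interpolation=2)
cv2.imwrite('pics/f.png',A)
print(ctrl.get_state()['qpos'])
for n,p in(('top',a),('side',b)):
  for r in ctrl.look_for(p,'ring_1'): print(n,r['p'],w(p,r['position']))
```

```text
0.21 0.02 [234.  167.3] [359.8 176.3]
0.21 0.06 [231.7 164.2] [360.5 166.7]
0.21 0.1 [229.3 161. ] [361.3 156.9]
0.21 0.15 [226.1 156.7] [362.2 144.1]
0.21 0.2 [222.7 152. ] [363.2 130.9]
0.225 0.02 [229.6 167.2] [360.  174.1]
0.225 0.06 [227.2 164.1] [360.7 164.6]
0.225 0.1 [224.7 160.9] [361.4 154.8]
0.225 0.15 [221.3 156.5] [362.3 142.1]
0.225 0.2 [217.7 151.8] [363.3 128.9]
0.285 0.02 [212.1 166.7] [360.5 165.5]
0.285 0.06 [209.2 163.6] [361.2 156.2]
0.285 0.1 [206.2 160.4] [361.9 146.5]
0.285 0.15 [202. 156.] [362.8 134.1]
0.285 0.2 [197.6 151.3] [363.7 121.1]
[ 2.63651635e-01  3.70172749e-01  1.82602394e+00  1.24960003e-05
  9.45597539e-01 -1.30732163e+00]
top 0.52 [ 0.57156961 -0.25612771  0.01473201]
top 0.46 [ 0.4338032  -0.49822105  0.00684759]
side 0.81 [ 0.44122574 -0.50552025  0.007263  ]
```

View pics/f.png

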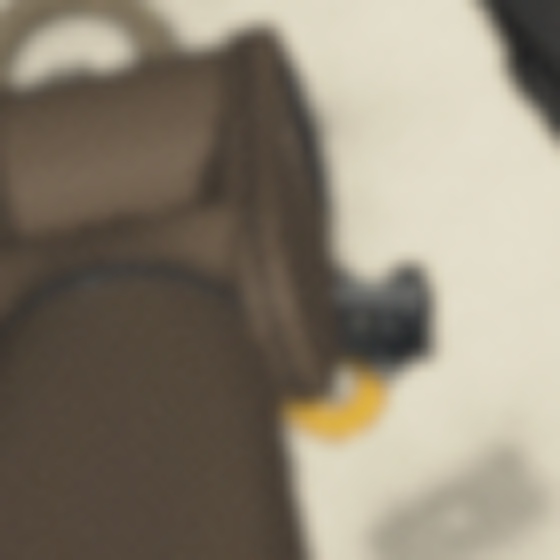

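Request:
send_rows(rows="0 0 0 -1 1 8 0.5;0 0 0 -1 1 14.5 0.5;0 0 0 -1 1 14.5 0.5;0 0 0 -1 1 14.5 0.2;0 0 0 -1 1 14.5 -0.2;0 0 0 -1 1 14.5 -0.2;0 0 0 -1 1 14.5 -0.2")

```text
time: 4.4
eef_pos: [0.5659, 0.258, 0.0274]
tcp_rot: [-0.0, 1.0, 0.0, 0.0]
contact_force: [0.5, 0.6, -0.2]
opening: 0.401
finger_force: 0.0
```

Run:
```python
from h import *
s=ctrl.get_state(); print(s['eef_pos'],s['contact_force'],s['opening'],s['finger_force'])
b=ctrl.read_camera('side'); a=ctrl.read_camera('top')
A=a['color'][130:190,190:250,::-1];B=b['color'][130:190,330:390,::-1]
cv2.imwrite('pics/g.png',cv2.resize(np.hstack([A,B]),None,fx=6.5,fy=6.5,interpolation=2))
```

```text
[0.5659413  0.2580174  0.02736113] [ 0.49934339  0.56556582 -0.22448915] 0.4006511032428748 0.0
```

View pics/g.png

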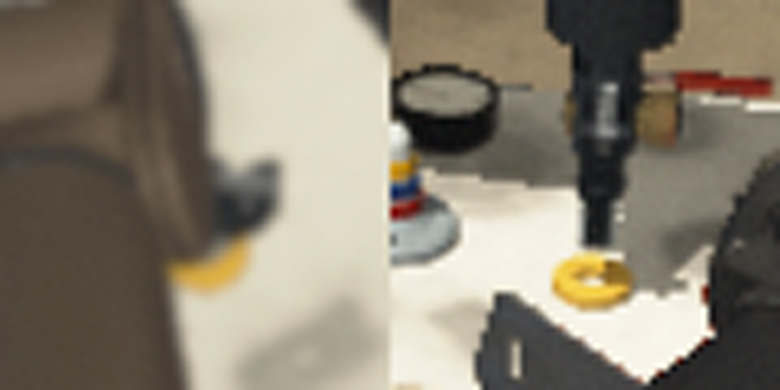

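Request:
send_rows(rows="0 0 0 0 0 0 0.5;0 0 0 0 0 0 0.5;0 0 0 0 0 3 0.5;0 0 0 0 0 5 0.5;0 0 0 0 0 5 0.5")

```text
time: 5.12
eef_pos: [0.5656, 0.2579, 0.0218]
tcp_rot: [-0.0, 1.0, -0.0, -0.0]
contact_force: [0.3, 0.1, -0.4]
opening: 0.755
finger_force: 0.0
```

Run:
```python
from h import *
np.set_printoptions(precision=3,suppress=True)
s=ctrl.get_state(); print(s['eef_pos'],s['tcp_rot'],s['contact_force'],s['opening'],s['qpos'],s['joint_efforts'])
b=ctrl.read_camera('side')
g=b['color'].astype(int).mean(2)
for r in range(155,180): print(r,''.join('%4d'%v for v in g[r,350:376]))
```

```text
[0.566 0.258 0.022] [-0.  1. -0. -0.] [ 0.279  0.121 -0.404] 0.7550042852235126 [ 0.265  0.402  1.827 -0.     0.914 -1.306] [ -0.01  -39.414 -23.798  -0.001  -0.005   0.   ]
155   85  84  85  91  95  93 100 101  97  39  37  37  40  41  34  46  88 126 127 122 122 123 123 125 124 121
156   87  86  91  94 100 101 103 104  96  48  34  36  36  35  34  55 113 127 127 126 125 126 127 129 127 127
157   85  89  89  97 101 103 100 101  98  35  37  37  36  32  33  63 131 129 127 127 129 130 130 129 131 131
158  111 111 113 116 121 121 125 129 112  33  37  38  34  32  30  62 129 131 129 130 127 132 132 128 130 129
159  198 193 191 197 199 205 213 214 164  33  30  30  30  29  31  62 130 131 128 129 131 130 133 132 129 125
160  212 208 207 206 210 217 222 217 122  37  40  58  56  57  46  55 111 132 131 131 131 130 132 133 128 126
161  211 212 213 218 221 222 227 224 132  37  50  52  52  57  45  57 115 131 131 129 129 130 130 129 128 125
162  215 221 225 226 230 230 232 229 186  63  28  32  35  37  49  80 127 130 130 131 129 129 131 130 125 122
163  229 231 234 235 237 236 236 235 228 155  27  28  
[... 1098 characters left out ...]
91  90  95 111 125 125 124 120 123 120 118 145
174  238 237 238 238 228 150 166 175 175 177 168 107  91  90  90  93  95 115 127 127 121 125 121 122 127 147
175  230 236 236 236 233 195 160 153 167 174 177 167 104  95  94  90  97 119 128 130 126 125 121 129 175 232
176  141 227 229 236 236 236 216 173 161 151 147 141 131  98  96 101 116 131 132 129 131 136 158 178 235 236
177   82  98 147 228 237 237 239 237 214 164 164 162 157 153 150 160 161 157 159 160 160 187 240 239 238 236
178   75  76  89 143 229 236 239 238 240 240 241 241 240 240 241 240 239 239 239 240 240 240 240 240 240 240
179   72  75  73  84 136 229 233 240 239 240 240 240 240 241 242 241 239 239 238 239 240 241 242 241 240 240
```

Request:
send_rows(rows="0 0 0 0 0 2 0.5;0 0 0 0 0 4 0.5;0 0 0 0 0 4 0.5")

```text
time: 5.55
eef_pos: [0.5656, 0.2579, 0.0179]
tcp_rot: [-0.0, 1.0, -0.0, -0.0]
contact_force: [-0.6, -0.4, 0.2]
opening: 0.747
finger_force: 0.0
```

Request:
send_rows(rows="0 0 0 0 0 2 0.5;0 0 0 0 0 4 0.5;0 0 0 0 0 4 0.5")

```text
time: 5.92
eef_pos: [0.5656, 0.258, 0.0139]
tcp_rot: [-0.0, 1.0, -0.0, -0.0]
contact_force: [0.3, -0.4, 0.7]
opening: 0.75
finger_force: 0.0
```

Run:
```python
from h import *
np.set_printoptions(precision=3,suppress=True)
s=ctrl.get_state(); print(s['eef_pos'],s['contact_force'],s['opening'])
b=ctrl.read_camera('side');a=ctrl.read_camera('top')
g=b['color'].astype(int).mean(2)
for r in range(165,180): print(r,''.join('%4d'%v for v in g[r,350:376]))
g=a['color'].astype(int).mean(2)
h=cv2.cvtColor(a['color'],cv2.COLOR_RGB2HSV)
for r in range(150,182): print(r,''.join(('y' if h[r,c,1]>110 and 15<h[r,c,0]<36 and h[r,c,2]>120 else '#' if g[r,c]<95 else '+' if g[r,c]<150 else '.') for c in range(205,245)))
```

```text
[0.566 0.258 0.014] [ 0.281 -0.358  0.657] 0.7496821415171113
165  238 238 237 237 237 236 236 237 219 155  26  26  27  45 100 126 130 128 127 124 122 118 110 103  96  90
166  238 237 238 238 237 238 239 238 221 151  25  29  30  63 116 129 129 126 125 122 119 107  99  92  87  88
167  238 239 238 237 237 239 239 238 220 125  29  28  30  65 127 153 126 123 126 124 119 108  96  85  85  87
168  238 239 238 237 237 238 239 238 215 122  26  26  30  76 177 228 126 122 122 122 118 108  96  90  90  87
169  239 237 239 239 238 239 237 230 184 117  28  26  33  73 167 216 122 120 122 121 119 112 100  92  91  95
170  238 238 237 238 238 232 201 173 165  90  33  25  39  74 103 102 117 121 121 123 126 119 111 102  95 126
171  237 237 237 237 233 203 173 174 165 101  50  43  50  83 100  95 102 121 122 124 123 118 113 111 144 192
172  237 236 237 238 230 185 175 172 158 154 134 131 120 111  94  92  96 111 125 127 123 118 116 143 220 215
173  236 237 237 238 228 156 176 179 180 177 206 226 189 103  91  91  95 111 126 128 120 122 124 150 222 220
174  237 238 239 238 229 148 164 176 176 165  94  92  88 
[... 1336 characters left out ...]
############+++..........
167 #########################+++............
168 ###################yyy++++..............
169 ##################yyyyy+................
170 #################yyyyyy.................
171 ############yyyyyyyyyy..................
172 ############yyyyyyyyy...................
173 ############yyyyyyyy....................
174 ############+...yy......................
175 ############+...........................
176 ############+...........................
177 ############+...........................
178 ############+...........................
179 ############+...........................
180 ############+...........................
181 ############++..........................
```

Request:
send_rows(rows="0 0 0 0 0 3 0.5;0 0 0 0 0 6 0.5;0 0 0 0 0 9 0.5;0 0 0 0 0 9 0.5")

```text
time: 6.52
eef_pos: [0.5655, 0.2579, 0.0047]
tcp_rot: [-0.0, 1.0, -0.0, -0.0]
contact_force: [0.2, 0.2, -0.1]
opening: 0.749
finger_force: 0.0
```

```bash
cat > v.py <<'E'
from h import *
np.set_printoptions(precision=4,suppress=True)
s=ctrl.get_state(); print(s['eef_pos'],s['contact_force'],s['opening'])
b=ctrl.read_camera('side')
g=b['color'].astype(int).mean(2)
for r in range(165,186): print(r,''.join('%4d'%v for v in g[r,350:376]))
E
python3 v.py
```

```text
[0.5655 0.2579 0.0047] [ 0.1993  0.2147 -0.1214] 0.7487860737305455
165  238 238 238 237 236 236 236 227  63  48  70  69  75  71  49  76 130 131 126 125 122 114 107 102  94  92
166  238 238 238 237 237 238 239 233 151  43  35  36  37  41  52  91 131 125 124 122 120 108  99  90  90  87
167  238 240 239 238 238 238 238 238 216  90  28  27  24  53  83 110 128 126 124 123 120 108  98  87  90  90
168  238 239 238 238 238 238 239 236 201 123  32  42  30  67 122 127 125 122 120 120 117 109  97  87  89  92
169  238 239 239 239 238 239 237 229 184 124  27  25  32  77 139 120 123 121 120 121 122 111 104  95  91  95
170  238 237 238 237 237 232 200 172 165  95  28  27  39  73 107 102 128 146 121 123 123 118 111 102  97 127
171  238 237 237 237 234 204 172 175 162  94  28  25  36  79 100 104 165 213 125 125 122 118 110 112 144 191
172  237 237 237 237 232 185 176 177 164  90  37  26  44  93  96 113 163 111 126 125 123 119 115 142 219 214
173  237 237 239 238 229 157 176 179 162  75  45  43  49  94  93  88  94 110 126 125 123 123 121 151 223 227
174  237 238 238 238 230 147 166 177 172 137  96  8
[... 556 characters left out ...]
42 241 240 239 239 239 240 242 242 240 241 240
180   70  73  72  72  76  95 144 234 239 240 240 240 241 241 242 241 239 239 240 240 241 241 241 241 241 240
181   70  70  68  70  70  73  85 141 230 231 238 239 239 240 240 239 237 238 239 241 242 242 241 241 239 240
182   72  68  70  68  69  71  71  72  89 135 232 238 239 239 240 239 239 240 240 240 241 242 242 241 240 240
183   69  67  69  67  69  70  69  68  68  83 140 229 232 239 240 241 241 241 240 240 240 242 241 241 242 240
184   67  67  69  68  70  68  70  69  68  69  73  88 134 234 241 241 240 241 241 240 241 241 241 240 232 220
185   69  68  65  67  69  70  68  68  66  67  68  72  78 139 234 235 240 240 241 241 241 242 240 219  57  38
```

Request:
send_rows(rows="0 0 0 0 0 3 0.5;0 0 0 0 0 6 0.5;0 0 0 0 0 9 0.5;0 0 0 0 0 9 0.5")

```text
time: 7.08
eef_pos: [0.5655, 0.2579, -0.0043]
tcp_rot: [-0.0, 1.0, -0.0, -0.0]
contact_force: [0.6, -0.2, -0.4]
opening: 0.748
finger_force: 0.0
```

```bash
python3 v.py
```

```text
[ 0.5655  0.2579 -0.0043] [ 0.6448 -0.2302 -0.3935] 0.7477501786021785
165  238 238 238 237 235 236 235 227  72  30  25  30  28  24  46  92 128 127 128 125 123 114 106 101  95  92
166  238 238 238 237 237 238 240 229  46  36  39  51  40  40  47  91 129 126 126 122 121 110  97  88  89  87
167  239 239 238 238 237 238 239 229  49  51  73  76  73  62  42  85 126 127 124 125 120 109  94  87  90  88
168  238 239 238 238 238 239 239 230  93  43  40  41  39  42  50  95 125 122 123 120 121 107  95  86  88  89
169  239 238 239 239 238 239 237 226 148  60  25  21  26  38  78 134 123 123 123 121 121 113 100  94  91  93
170  237 238 238 237 237 233 201 173 163  72  25  28  36  77 119 150 121 122 123 123 123 119 110 107 115 127
171  237 237 237 237 234 204 174 175 163  94  28  25  39  76  99  94 102 119 124 124 123 120 118 150 199 190
172  238 237 237 238 232 184 175 178 166  89  27  23  43  94 115 109  95 112 125 127 123 120 147 223 219 214
173  237 237 238 238 229 156 174 179 161  63  28  26  43 108 159 157  96 113 124 126 125 129 172 231 229 227
174  237 238 238 238 229 150 163 178 163  62  31
[... 559 characters left out ...]
93 241 239 232 160 185 240 241 242 240 240 240
180   72  73  71  69  75  96 144 233 239 239 240 240 240 241 242 240 239 239 239 240 240 242 242 241 241 240
181   69  68  69  74  70  76  87 141 230 234 238 240 239 240 239 239 238 238 239 240 242 243 242 241 240 240
182   70  69  70  69  69  72  69  74  87 135 232 238 239 240 240 240 239 239 240 240 241 242 241 240 240 240
183   66  68  68  69  70  68  68  69  68  81 139 230 232 239 240 240 241 241 240 239 241 241 241 241 240 239
184   67  66  67  69  66  68  69  68  67  68  74  87 133 234 240 241 241 241 241 241 241 241 241 239 233 221
185   65  66  65  66  70  67  68  66  71  69  67  73  78 137 234 235 240 240 241 241 241 242 240 220  56  39
```

Request:
send_rows(rows="0 0 0 0 0 2 0.5;0 0 0 0 0 5 0.5;0 0 0 0 0 8 0.5;0 0 0 0 0 8 0.5")

```text
time: 7.62
eef_pos: [0.5655, 0.2579, -0.0123]
tcp_rot: [-0.0, 1.0, -0.0, -0.0]
contact_force: [0.4, -0.1, 0.6]
opening: 0.744
finger_force: 0.0
```

```bash
python3 v.py
```

```text
[ 0.5655  0.2579 -0.0123] [ 0.3581 -0.0577  0.5716] 0.7440008532843965
165  237 238 237 237 237 237 237 231 132  35  40  34  38  34  48  93 129 129 126 127 122 117 108 104  98  96
166  238 238 238 237 237 238 240 232 128  36  34  33  33  30  54 110 129 129 124 123 117 108  98  87  89  86
167  239 239 239 238 237 238 239 225  77  32  26  27  24  28  55 106 126 125 126 122 119 108  95  85  88  89
168  238 239 238 238 237 239 235 190  43  47  43  53  39  35  48  90 128 124 124 118 119 109  96  86  88  90
169  238 238 239 239 239 239 233 195  48  58  71  75  71  60  44  81 124 122 123 123 122 113 102  95  89  90
170  238 237 237 238 238 233 202 161  75  44  41  39  41  43  48  90 120 124 122 123 124 120 110 102  94 111
171  237 237 237 237 233 203 173 169 132  64  23  25  33  53  68  94 102 121 125 123 121 117 118 133 144 191
172  238 237 237 237 231 185 177 178 162  83  28  24  43  94 113  93  96 113 127 126 124 119 146 222 220 215
173  236 236 238 239 229 153 174 178 161  65  27  28  45 107 145  90  96 113 127 124 125 128 173 230 228 227
174  237 238 238 238 228 149 165 178 163  62  27
[... 559 characters left out ...]
64 161 158 159 161 185 240 241 242 241 240 240
180   71  72  72  71  74  96 146 234 239 240 239 240 241 241 242 240 240 239 239 240 241 241 241 241 241 239
181   72  70  73  69  75  73  88 141 230 232 239 240 240 240 239 239 237 238 240 239 242 243 242 241 239 240
182   70  69  68  69  69  71  70  72  88 132 232 238 239 240 240 240 239 239 240 240 241 242 242 241 240 240
183   72  68  68  67  68  69  72  68  69  85 138 229 232 239 240 241 241 241 240 240 241 241 241 241 241 239
184   68  68  62  69  68  69  70  68  69  69  75  87 136 235 240 242 241 240 241 241 240 241 241 239 232 220
185   70  65  66  67  71  70  68  68  70  68  68  71  79 137 235 235 240 240 241 241 241 241 240 219  57  37
```

Request:
send_rows(rows="0 0 0 0 0 0 0.2;0 0 0 0 0 0 -0.1;0 0 0 0 0 0 -0.3;0 0 0 0 0 0 -0.3;0 0 0 0 0 0 -0.3", grip_force=20)

```text
time: 8.3
eef_pos: [0.5661, 0.258, -0.0115]
tcp_rot: [-0.0, 1.0, 0.0, 0.0]
contact_force: [0.6, -0.4, 2.3]
opening: 0.513
finger_force: 21.4
```

Request:
send_rows(rows="0 0 0 0 0 0 0.4;0 0 0 0 0 0 0.5;0 0 10 0 0 0 0.5;0 0 20 0 0 0 0.5;0 0 30 0 0 0 0.5;0 0 40 0 0 0 0.5;0 0 50 0 0 0 0.5;0 0 60 0 0 0 0.5")

```text
time: 9.3
eef_pos: [0.5656, 0.2579, -0.0121]
tcp_rot: [0.502, 0.865, -0.0, -0.0]
contact_force: [-0.1, 0.6, 0.2]
opening: 0.75
finger_force: 0.0
```

Request:
send_rows(rows="0 0 10 0 0 0 0.5;0 0 20 0 0 0 0.5;0 0 30 0 0 0 0.5;0 0 30 0 0 0 0.5;0 0 30 0 0 0 0;0 0 30 0 0 0 -0.3;0 0 30 0 0 0 -0.3;0 0 30 0 0 0 -0.3", grip_force=30)

```text
time: 10.3
eef_pos: [0.5659, 0.258, -0.0115]
tcp_rot: [0.707, 0.707, 0.0, 0.0]
contact_force: [-1.5, -0.2, 3.0]
opening: 0.525
finger_force: 30.6
```

Request:
send_rows(rows="0 0 0 0 0 -15 -0.3;0 0 0 0 0 -50 -0.3;0 0 0 0 0 -100 -0.3;0 0 0 20 -60 -105 -0.3;0 0 0 40 -119 -105 -0.3;0 0 0 40 -119 -105 -0.3;0 0 0 40 -119 -105 -0.3;0 0 0 40 -119 -105 -0.3")

```text
time: 11.3
eef_pos: [0.4484, 0.2979, 0.0939]
tcp_rot: [0.707, 0.707, 0.001, 0.0]
contact_force: [-0.6, -0.0, -1.6]
opening: 0.522
finger_force: 31.1
```

Run:
```python
from h import *
np.set_printoptions(precision=4,suppress=True)
s=ctrl.get_state(); print(s['eef_pos'],s['contact_force'],s['opening'],s['qpos'])
a=ctrl.read_camera('top');b=ctrl.read_camera('side')
P=s['eef_pos']+[0,0,.0115+.005]
print(P,proj(a,P),proj(b,P)); 
for n,p in(('top',a),('side',b)):
  u=proj(p,P).astype(int); r=blob(p,(u[0]-22,u[1]-22,u[0]+22,u[1]+22),'yellow'); print(n,r)
A=a['color'][165:220,175:230,::-1];B=b['color'][125:180,305:360,::-1]
cv2.imwrite('pics/h.png',cv2.resize(np.hstack([A,B]),None,fx=7,fy=7,interpolation=2))
```

```text
[0.4484 0.2979 0.0939] [-0.577  -0.0487 -1.5732] 0.522038861023064 [ 0.3979  0.1293  2.0105 -0.0002  0.9999  0.3987]
[0.4484 0.2979 0.1104] [198.5069 194.7358] [330.4293 140.391 ]
top (array([202.2051, 195.2693]), array([ 6.8568, 14.6911]), 167.41526794433594, array([202.2192, 195.3149]), 67.25)
side (array([330.593 , 140.1599]), array([ 8.9116, 12.9474]), 87.49657440185547, array([330.5988, 140.172 ]), 85.421875)
```

View pics/h.png

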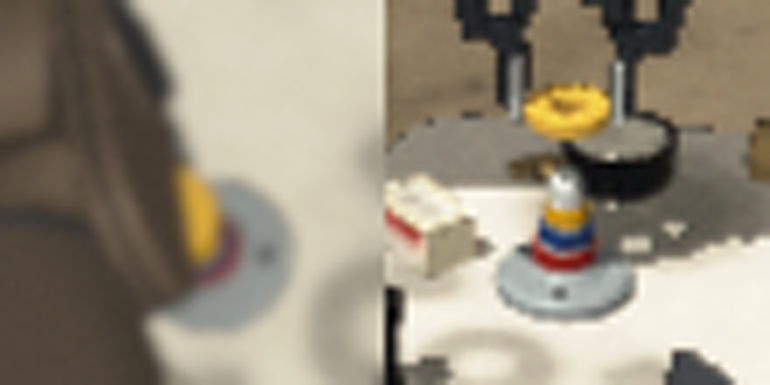

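```bash
cat > fit.py <<'E'
from h import *
from scipy.optimize import least_squares
def hull_c(pts):
    h=cv2.convexHull(np.float32(pts)); m=cv2.moments(h); return np.array([m['m10']/m['m00'],m['m01']/m['m00'],np.sqrt(m['m00'])])
def model(p,xy,R,z0,z1):
    th=np.linspace(0,2*np.pi,120,False)
    return hull_c([proj(p,(xy[0]+R*np.cos(t),xy[1]+R*np.sin(t),z)) for t in th for z in(z0,z1)])
def meas(img,box,mask):
    x0,y0,x1,y1=box;k=8
    im=cv2.resize(img[y0:y1,x0:x1],None,fx=k,fy=k,interpolation=cv2.INTER_CUBIC)
    m=mask(cv2.cvtColor(im,cv2.COLOR_RGB2HSV),im.astype(int)).astype(np.uint8)
    m=cv2.morphologyEx(m,cv2.MORPH_OPEN,np.ones((9,9)))
    cs=cv2.findContours(m,cv2.RETR_EXTERNAL,cv2.CHAIN_APPROX_NONE)[0]; c=max(cs,key=cv2.contourArea).reshape(-1,2)
    return hull_c(np.c_[x0+(c[:,0]+.5)/k-.5,y0+(c[:,1]+.5)/k-.5])
def fit(p,c,R,z0,z1,x0):
    f=least_squares(lambda q:(model(p,q,R,z0,z1)-c)[:2],x0,x_scale=.01,diff_step=1e-4); return f.x,model(p,f.x,R,z0,z1)[2],c[2]
yel=lambda h,i:(h[...,0]>15)&(h[...,0]<36)&(h[...,1]>100)&(h[...,2]>80)
grey=lambda h,i:(i[...,2]-i[...,0]>2)&(h[...,2]<215)&(h[...,2]>60)
E
python3 - <<'E'
from fit import *
np.set_printoptions(precision=4,suppress=True)
t=ctrl.read_camera('top');s=ctrl.read_camera('side');T=cv2.imread('pics/top1.png')[:,:,::-1];S=cv2.imread('pics/side1.png')[:,:,::-1]
print('foot top',fit(t,meas(T,(190,186,221,217),grey),.038,0,.012,(.447,.298)))
print('foot side',fit(s,meas(S,(317,155,345,175),grey),.038,0,.012,(.447,.298)))
print('ring0 top',fit(t,meas(T,(208,155,236,182),yel),.023,0,.01,(.565,.258)))
print('ring0 side',fit(s,meas(S,(350,163,372,182),yel),.023,0,.01,(.565,.258)))
e=ctrl.get_state()['eef_pos'];z=e[2]+.0115
print(e,'ring side',fit(s,meas(s['color'],(320,128,342,150),yel),.023,z,z+.01,(.448,.298)))
for c,D,za in(('yellow',.024,.046),('blue',.029,.034),('red',.034,.022)):
    r=blob({**s,'color':S},(322,148,342,170),c); u=r[3]
    print(c,r[0],r[3], least_squares(lambda q:proj(s,(q[0],.298,za))[0]-r[0][0],[.447]).x)
E
```

```text
Traceback (most recent call last):
  File "fit.py", line 13, in meas
    cs=cv2.findContours(m,cv2.RETR_EXTERNAL,cv2.CHAIN_APPROX_NONE)[0]; c=max(cs,key=cv2.contourArea).reshape(-1,2)
                                                                         ~~~^^^^^^^^^^^^^^^^^^^^^^^^
ValueError: max() iterable argument is empty
```

```bash
sed -i 's/^grey=.*/grey=lambda h,i:(i[...,0]-i[...,2]<12)\&(i[...,0]+i[...,1]+i[...,2]<TH)\n TH=540/;s/^ TH/TH/' fit.py
cat > f1.py <<'E'
import fit
from fit import *
np.set_printoptions(precision=4,suppress=True)
t=ctrl.read_camera('top');s=ctrl.read_camera('side');T=np.ascontiguousarray(cv2.imread('pics/top1.png')[:,:,::-1]);S=np.ascontiguousarray(cv2.imread('pics/side1.png')[:,:,::-1])
print(T[201,188:222:2].tolist(),S[164,316:344:3].tolist())
for fit.TH in (480,520,560):
  print('foot top',fit.fit(t,meas(T,(192,188,219,215),grey),.038,0,.012,(.447,.298)))
for fit.TH in (500,560,610):
  print('foot side',fit.fit(s,meas(S,(318,160,344,173),grey),.038,0,.012,(.447,.298)))
fit=fit.fit
print('ring0 top',fit(t,meas(T,(208,155,236,182),yel),.023,0,.01,(.565,.258)))
print('ring0 side',fit(s,meas(S,(350,163,372,182),yel),.023,0,.01,(.565,.258)))
e=ctrl.get_state()['eef_pos'];z=e[2]+.0115
print(e,'ring side',fit(s,meas(s['color'],(320,128,342,150),yel),.023,z,z+.01,(.448,.298)))
for c,D,za in(('yellow',.024,.046),('blue',.029,.034),('red',.034,.022)):
    r=blob({**s,'color':S},(322,148,342,170),c); u=r[3]
    print(c,r[0],r[3], least_squares(lambda q:proj(s,(q[0],.298,za))[0]-r[0][0],[.447]).x)
E
python3 f1.py
```

```text
Traceback (most recent call last):
  File "f1.py", line 1, in <module>
    import fit
  File "fit.py", line 19
    TH=540
IndentationError: unexpected indent
```

```bash
sed -i 's/^ *TH=540/TH=540/' fit.py; python3 f1.py
```

```text
[[165, 158, 142], [167, 160, 143], [165, 159, 143], [139, 138, 128], [127, 132, 129], [114, 115, 110], [135, 126, 105], [149, 134, 105], [141, 117, 76], [101, 83, 78], [111, 77, 79], [128, 126, 122], [109, 112, 110], [123, 129, 125], [160, 160, 150], [199, 192, 172], [204, 195, 175]] [[230, 226, 202], [237, 232, 216], [177, 184, 179], [177, 184, 178], [196, 202, 196], [178, 183, 176], [150, 157, 152], [173, 178, 174], [165, 161, 149], [242, 237, 223]]Traceback (most recent call last):
  File "f1.py", line 7, in <module>
    print('foot top',fit.fit(t,meas(T,(192,188,219,215),grey),.038,0,.012,(.447,.298)))
                     ^^^^^^^
AttributeError: 'function' object has no attribute 'fit'
```

```bash
sed -i 's/^grey=.*/grey=lambda h,i:(i[...,0]-i[...,2]<12)/' fit.py; sed -i '/^for fit.TH/d;/^import fit/d;/^fit=/d;s/^  print(.foot/print("foot/;s/"foot top.,fit.fit/"foot top",fit/;s/"foot side.,fit.fit/"foot side",fit/;/^print(T\[/d' f1.py; python3 f1.py
```

```text
foot top (array([0.4463, 0.3042]), np.float64(20.220492635136118), np.float64(19.218318084577536))
foot side (array([0.449 , 0.3008]), np.float64(14.767710183549205), np.float64(13.119046268688894))
ring0 top (array([0.5639, 0.2571]), np.float64(12.116464322597828), np.float64(11.179990496418144))
ring0 side (array([0.5664, 0.2575]), np.float64(9.665702138013033), np.float64(8.997395456464053))
[0.4471 0.2978 0.0931] ring side (array([0.4475, 0.2997]), np.float64(9.479792406779401), np.float64(9.490538051132823))
yellow [330.4702 154.8475] [330.4654 155.3471] [0.45]
blue [330.2289 157.9225] [330.2115 158.4955] [0.4494]
red [329.9253 160.5261] [329.8919 161.3838] [0.4485]
```

Run:
```python
from fit import *
T=cv2.imread('pics/top1.png').astype(int)[:,:,::-1]
d=T[...,0]-T[...,2]
for r in range(188,216): print(r,''.join('%4d'%v for v in d[r,188:224]))
t=ctrl.read_camera('top')
for y in(.298,.3,.302,.304): print(y,*[proj(t,(.4485,y+k*.038,.012)).round(2) for k in(1,-1)],proj(t,(.4485,y,.058)).round(2),proj(t,(.4485,y,.072)).round(2))
print(T[192:206,196:214].sum(2))
```

```text
188   22  22  22  22  22  23  24  24  24  25  24  26  26  28  28  28  27  27  28  28  28  28  28  29  28  29  29  28  29  29  29  30  29  29  28  28
189   23  23  22  23  22  23  24  25  24  24  24  26  26  27  26  26  25  25  25  26  26  25  27  28  28  29  29  28  29  30  30  29  30  29  28  28
190   22  23  22  22  22  22  22  23  24  23  24  25  25  23  22  20  18  18  18  18  20  20  24  27  28  28  29  28  29  29  28  29  29  28  27  27
191   22  22  21  22  22  23  23  24  25  24  22  21  19  15  11   8   7   7   6   7   8  12  16  21  25  28  27  28  28  29  28  28  28  28  28  27
192   22  21  21  22  21  23  23  23  22  21  19  14  10   6   1   0   1   0  -1   0   0   2   5  12  18  23  27  28  29  29  28  28  27  28  27  29
193   23  22  22  21  22  23  20  20  18  15  11   6   1   1   0  -1  -1   0  -2  -2  -1  -1   0   3   9  17  23  27  28  29  29  27  28  27  27  28
194   22  22  21  22  22  21  20  15  13   8   3   2   1   4   4   3   3   3   2   0  -2  -2  -2   0   2   8  16  23  27  28  28  28  28  28  28  28
195   23  21  22  23  22  21  17  12   7   1   1   1   5 
[... 3700 characters left out ...]
337 374 401 410 417 414]
 [255 265 325 416 479 486 470 424 354 288 253 254 294 348 385 408 416 414]
 [276 288 344 433 494 517 490 443 374 313 266 238 263 325 374 397 407 407]
 [327 322 348 417 479 498 486 442 388 328 278 241 252 314 371 389 390 386]
 [368 353 342 382 432 458 448 417 373 322 277 240 257 321 373 375 347 345]
 [388 371 339 339 366 393 388 370 334 301 262 238 267 331 376 366 331 327]
 [395 388 345 303 304 318 322 313 295 268 245 252 292 356 390 385 355 360]
 [397 400 365 311 275 260 258 263 257 246 251 279 332 383 409 407 397 402]
 [399 403 384 341 301 267 250 251 255 262 283 325 373 404 419 421 422 425]
 [409 408 398 370 333 308 296 293 301 313 337 373 401 416 420 424 431 429]]
```

Request:
send_rows(rows="0 0 0 4 1.6 0 -0.3;0 0 0 4 1.6 10 -0.3;0 0 0 4 1.6 20 -0.3;0 0 0 4 1.6 30 -0.3;0 0 0 4 1.6 33 -0.3;0 0 0 4 1.6 33 -0.3")

```text
time: 12.5
eef_pos: [0.4482, 0.3018, 0.0597]
tcp_rot: [0.707, 0.707, -0.0, -0.0]
contact_force: [-0.4, -0.4, -1.4]
opening: 0.519
finger_force: 31.1
```

Request:
send_rows(rows="0 0 0 0 0 2 -0.3;0 0 0 0 0 4 -0.3;0 0 0 0 0 4 -0.3")

```text
time: 12.88
eef_pos: [0.4484, 0.3019, 0.0561]
tcp_rot: [0.707, 0.707, -0.0, 0.0]
contact_force: [-0.2, 0.2, -1.5]
opening: 0.519
finger_force: 31.1
```

Request:
send_rows(rows="0 0 0 0 0 1 -0.3;0 0 0 0 0 2 -0.3;0 0 0 0 0 3 -0.3;0 0 0 0 0 3 -0.3")

```text
time: 13.38
eef_pos: [0.4485, 0.3021, 0.0532]
tcp_rot: [0.707, 0.707, 0.0, -0.0]
contact_force: [0.1, 0.5, -0.7]
opening: 0.523
finger_force: 31.1
```

Request:
send_rows(rows="0 0 0 0 0 1 -0.3;0 0 0 0 0 2 -0.3;0 0 0 0 0 2 -0.3")

```text
time: 13.75
eef_pos: [0.4487, 0.3024, 0.0517]
tcp_rot: [0.707, 0.707, 0.0, -0.0]
contact_force: [-0.3, 1.3, 2.7]
opening: 0.524
finger_force: 31.4
```

Request:
send_rows(rows="0 0 0 0.5 0 0 -0.3;0 0 0 0.7 0 0 -0.3")

```text
time: 14.0
eef_pos: [0.4485, 0.3029, 0.051]
tcp_rot: [0.707, 0.707, 0.0, -0.0]
contact_force: [0.2, 2.7, -0.4]
opening: 0.521
finger_force: 31.2
```

Request:
send_rows(rows="0 0 0 0.5 0 0 -0.3;0 0 0 0.8 0 1 -0.3;0 0 0 0.8 0 2 -0.3")

```text
time: 14.38
eef_pos: [0.4481, 0.3032, 0.0487]
tcp_rot: [0.707, 0.707, -0.001, -0.0]
contact_force: [-0.2, -0.4, -0.8]
opening: 0.516
finger_force: 31.1
```

Request:
send_rows(rows="0 0 0 0 0 2 -0.3;0 0 0 0 0 4 -0.3;0 0 0 0 0 6 -0.3;0 0 0 0 0 6 -0.3")

```text
time: 14.88
eef_pos: [0.4482, 0.3033, 0.0428]
tcp_rot: [0.707, 0.707, -0.0, -0.0]
contact_force: [-0.4, 0.1, -1.0]
opening: 0.528
finger_force: 31.1
```

Request:
send_rows(rows="0 0 0 0 0 1 -0.3;0 0 0 0 0 2 -0.3;0 0 0 0 0 2.5 -0.3;0 0 0 0 0 2.5 -0.3")

```text
time: 15.38
eef_pos: [0.4484, 0.3035, 0.0407]
tcp_rot: [0.707, 0.707, -0.0, 0.0]
contact_force: [-0.2, -0.5, -1.5]
opening: 0.524
finger_force: 31.1
```

Request:
send_rows(rows="0 0 0 0 0 1 -0.3;0 0 0 0 0 1.5 -0.3;0 0 0 0 0 1.5 -0.3")

```text
time: 15.75
eef_pos: [0.4485, 0.3035, 0.0404]
tcp_rot: [0.707, 0.707, -0.0, -0.0]
contact_force: [-3.4, -1.1, 5.5]
opening: 0.519
finger_force: 31.7
```

Request:
send_rows(rows="0 0 0 0 -0.5 -0.2 -0.3;0 0 0 0 -1 -0.3 -0.3;0 0 0 0 -1 -0.3 -0.3")

```text
time: 16.12
eef_pos: [0.4485, 0.3036, 0.0404]
tcp_rot: [0.707, 0.707, 0.001, 0.001]
contact_force: [-0.0, -1.6, 5.2]
opening: 0.52
finger_force: 31.7
```

Request:
send_rows(rows="0 0 0 0 -0.5 0 -0.3;0 0 0 0 -1 0 -0.3;0 0 0 0 -1 0 -0.3")

```text
time: 16.5
eef_pos: [0.448, 0.3039, 0.0404]
tcp_rot: [0.707, 0.707, 0.002, 0.001]
contact_force: [2.8, -2.5, 5.0]
opening: 0.524
finger_force: 31.6
```

Request:
send_rows(rows="0 0 0 0 -0.7 0 -0.3;0 0 0 -0.5 -1.4 0 -0.3;0 0 0 -0.5 -1.4 0 -0.3")

```text
time: 16.88
eef_pos: [0.4476, 0.3039, 0.0405]
tcp_rot: [0.707, 0.707, 0.003, 0.001]
contact_force: [7.5, 0.6, 2.5]
opening: 0.522
finger_force: 31.5
```

Request:
send_rows(rows="0 0 0 0 1 0 -0.3;0 0 0 0 2 0 -0.3;0 0 0 0 2.5 0 -0.3;0 0 0 0 2.5 0 -0.3")

```text
time: 17.38
eef_pos: [0.4477, 0.3039, 0.0404]
tcp_rot: [0.707, 0.707, 0.001, -0.001]
contact_force: [0.4, 0.7, 7.6]
opening: 0.525
finger_force: 31.9
```

Request:
send_rows(rows="0 0 0 0 0.7 0 -0.3;0 0 0 0 1 0 -0.3;0 0 0 0 1 0 -0.3")

```text
time: 17.75
eef_pos: [0.4477, 0.3039, 0.0403]
tcp_rot: [0.707, 0.707, -0.0, -0.001]
contact_force: [-1.7, 1.0, 10.5]
opening: 0.523
finger_force: 32.0
```

Request:
send_rows(rows="0 0 0 0 0 -0.5 -0.3;0 0 0 0 0 -1.5 -0.3;0 0 0 0 0 -1.5 -0.3")

```text
time: 18.12
eef_pos: [0.4477, 0.3035, 0.0405]
tcp_rot: [0.707, 0.707, -0.0, -0.001]
contact_force: [0.5, 2.8, 1.9]
opening: 0.52
finger_force: 31.4
```

Request:
send_rows(rows="0 0 0 0 0.8 0 -0.3;0 0 0 0 1.5 0 -0.3;0 0 0 0 1.5 0 -0.3")

```text
time: 18.5
eef_pos: [0.4483, 0.3031, 0.0404]
tcp_rot: [0.707, 0.707, -0.002, -0.001]
contact_force: [-4.1, 3.8, 4.6]
opening: 0.523
finger_force: 31.6
```

Request:
send_rows(rows="0 0 0 0 0.8 0 -0.3;0 0 0 0 1.5 0 -0.3;0 0 0 0 1.5 0 -0.3")

```text
time: 18.88
eef_pos: [0.4484, 0.303, 0.0404]
tcp_rot: [0.707, 0.707, -0.003, -0.003]
contact_force: [-7.6, 4.0, 8.1]
opening: 0.522
finger_force: 31.9
```

Request:
send_rows(rows="0 0 0 0.8 -1 -0.5 -0.3;0 0 0 1.5 -2 -1 -0.3;0 0 0 2 -2 -1 -0.3;0 0 0 2 -2 -1 -0.3")

```text
time: 19.38
eef_pos: [0.4488, 0.3041, 0.041]
tcp_rot: [0.707, 0.707, -0.001, -0.0]
contact_force: [-0.4, -1.4, -2.3]
opening: 0.521
finger_force: 31.1
```

Request:
send_rows(rows="0 0 0 0.8 0 0 -0.3;0 0 0 1.5 0 0 -0.3;0 0 0 1.5 0 0 -0.3")

```text
time: 19.75
eef_pos: [0.4487, 0.3044, 0.041]
tcp_rot: [0.707, 0.708, -0.003, 0.001]
contact_force: [-2.6, -6.9, -0.9]
opening: 0.518
finger_force: 31.1
```

Request:
send_rows(rows="0 0 0 -1 0 0 -0.3;0 0 0 -2 -0.5 0.5 -0.3;0 0 0 -2 -0.5 1 -0.3;0 0 0 -2 -0.5 1 -0.3")

```text
time: 20.25
eef_pos: [0.4488, 0.3043, 0.041]
tcp_rot: [0.707, 0.707, -0.001, -0.0]
contact_force: [-1.6, -2.7, -0.1]
opening: 0.521
finger_force: 31.2
```

Run:
```python
from fit import *
np.set_printoptions(precision=4,suppress=True)
s=ctrl.get_state();print(s['eef_pos'],s['contact_force'])
b=ctrl.read_camera('side')
for z in(.052,.064):print(z,fit(b,meas(b['color'],(318,140,343,166),yel),.023,z,z+.01,(.448,.303)))
h=cv2.cvtColor(b['color'],cv2.COLOR_RGB2HSV);
for r in range(142,170): print(r,''.join('y' if s>100 and 15<H<36 else 'r' if s>110 and (H<9 or H>170) else 'b' if s>90 and 100<H<128 else '.' for H,s,v in h[r,315:347]))
# posts: foot discs, from the first pictures
T=np.ascontiguousarray(cv2.imread('pics/top1.png')[:,:,::-1]);S=np.ascontiguousarray(cv2.imread('pics/side1.png')[:,:,::-1]);t=ctrl.read_camera('top')
yy=lambda h,i:(h[...,0]>18)&(h[...,0]<34)&(h[...,1]>175)
print(fit(t,meas(T,(256,188,279,213),yy),.027,.014,.018,(.455,.09)),fit(b,meas(S,(313,186,338,201),yy),.027,.014,.018,(.455,.09)))
```

```text
[0.4488 0.3043 0.041 ] [-1.5566 -2.6919 -0.0979]
0.052 (array([0.4488, 0.3077]), np.float64(9.372423085673695), np.float64(9.93179867899063))
0.064 (array([0.4503, 0.2864]), np.float64(9.511856143735564), np.float64(9.93179867899063))
142 ................................
143 ................................
144 ................................
145 ................................
146 ................................
147 ............yyyy................
148 ...........yyyy..yyy............
149 ..........yyyy...yyyy...........
150 ..........yyyy....yyyy..........
151 ..........yyyy....yyyy..........
152 ..........yyyy....yyyy..........
153 ..........yyyyyyyyyyyy..........
154 ..........yyyyyyyyyyyy..........
155 ............yyyyyyyyy...........
156 .............yyyyyy.............
157 ............b..yyy..............
158 ............bbb...b.............
159 .............bbbbbb.............
160 ...........r....................
161 ...........rrrr.rrrr............
162 ............rrrrrrrr............
163 ...............rr...............
164 ................................
165 ................................
166 ................................
167 ................................
168 ................................
169 ................................
(array([0.4517, 0.0925]), np.float64(14.120513014983906), np.float64(13.3624356874037)) (array([0.4691, 0.0931]), np.float64(11.341038553743639), np.float64(6.263734908183775))
```

Request:
send_rows(rows="0 0 0 -0.6 -0.4 0.5 -0.3;0 0 0 -0.8 -0.6 1 -0.3;0 0 0 -0.8 -0.6 1 -0.3")

```text
time: 20.72
eef_pos: [0.4488, 0.3042, 0.0405]
tcp_rot: [0.707, 0.707, 0.001, -0.0]
contact_force: [-3.5, -1.0, 1.0]
opening: 0.521
finger_force: 31.4
```

Request:
send_rows(rows="0 0 0 -0.3 -0.7 0.4 -0.3;0 0 0 -0.3 -0.9 0.7 -0.3;0 0 0 -0.3 -0.9 0.7 -0.3;0 0 0 -0.3 -0.9 0.7 -0.3")

```text
time: 21.22
eef_pos: [0.4489, 0.3041, 0.0404]
tcp_rot: [0.707, 0.707, 0.002, 0.0]
contact_force: [-0.4, 0.9, 5.3]
opening: 0.525
finger_force: 31.7
```

Run:
```python
from fit import *
np.set_printoptions(precision=4,suppress=True)
t=ctrl.read_camera('top');b=ctrl.read_camera('side')
T=np.ascontiguousarray(cv2.imread('pics/top1.png')[:,:,::-1]);S=np.ascontiguousarray(cv2.imread('pics/side1.png')[:,:,::-1])
M={'y':(lambda h,i:(h[...,0]>18)&(h[...,0]<34)&(h[...,1]>190),(258,190,279,212)),
'r':(lambda h,i:((h[...,0]<9)|(h[...,0]>170))&(h[...,1]>130),(275,188,296,212)),
'b':(lambda h,i:(h[...,0]>98)&(h[...,0]<128)&(h[...,1]>100),(293,187,315,212))}
for k,(m,bx) in M.items(): 
    print(k,'top',fit(t,meas(T,bx,m),.027,.018,.018,(.455,.09)))
for k,bx in (('y',(313,186,338,201)),('r',(313,196,338,211)),('b',(313,208,338,224))):
    print(k,'side',fit(b,meas(S,bx,M[k][0]),.027,.018,.018,(.455,.03)))
h=cv2.cvtColor(S,cv2.COLOR_RGB2HSV)
for r in range(180,200): print(r,' '.join('%3d/%3d'%(H,s) for H,s,v in h[r,317:337]))
```

```text
y top (array([0.4514, 0.0923]), np.float64(14.005174444279845), np.float64(12.916801074569507))
r top (array([0.4555, 0.0304]), np.float64(13.985828126948988), np.float64(12.31329312166327))
b top (array([ 0.4598, -0.0312]), np.float64(13.96590403307232), np.float64(11.091945275739509))
y side (array([0.4692, 0.0903]), np.float64(10.665482090142037), np.float64(6.019499563917253))
r side (array([0.4721, 0.0293]), np.float64(11.212100229866193), np.float64(6.797862715589364))
b side (array([ 0.4619, -0.0336]), np.float64(11.814594542642265), np.float64(11.017032268265352))
180  21/ 40  21/ 39  21/ 37  21/ 39  20/ 40  22/ 38  20/ 38  21/ 38  22/ 38  22/ 37  21/ 36  22/ 33  24/ 27  23/ 28  24/ 26  23/ 25  22/ 25  25/ 25  22/ 29  23/ 34
181  21/ 34  21/ 38  21/ 37  21/ 37  21/ 36  22/ 38  19/ 38  22/ 36  21/ 34  21/ 34  22/ 30  24/ 29  23/ 28  23/ 25  22/ 25  21/ 22  23/ 23  23/ 24  23/ 25  23/ 25
182  21/ 35  23/ 32  21/ 35  20/ 35  22/ 34  21/ 35  21/ 35  22/ 30  24/ 33  23/ 41  23/ 41  24/ 31  23/ 27  23/ 25  23/ 25  22/ 19  23/ 21  24/ 21  24/ 20  23/ 22
183  23/ 25  21/ 26  23/ 26  
[... 2058 characters left out ...]
/241  22/241  21/235  19/158  23/105  24/102
196  21/112  21/116  20/145  21/217  22/237  22/237  22/240  18/224   1/214   2/218  10/189  20/228  22/235  22/241  22/237  21/230  19/193  19/135  23/103  24/101
197  22/112  21/113  21/115  20/142  20/185  22/216  22/225  20/185   3/125   3/127  13/107  22/198  21/234  21/231  20/212  20/164  20/130  22/107  23/104  24/102
198  22/114  21/112  21/111  21/114  21/117  20/142  20/176  19/133  33/ 16  30/ 17  21/ 58  20/184  19/183  19/166  20/141  21/112  22/110  23/107  23/105  23/102
199  22/111  21/112  22/112  21/109  20/118  20/120  20/120  19/ 91  35/ 17  33/ 15  18/ 51  18/118  20/117  21/111  22/110  22/113  22/111  23/106  23/103  24/103
```

Request:
send_rows(rows="0 0 0 0 0 -5 -0.3;0 0 0 0 0 -15 -0.3;0 0 0 0 0 -35 -0.3;0 0 0 0 0 -50 -0.3;0 0 0 0 0 -50 -0.3")

```text
time: 21.95
eef_pos: [0.4484, 0.3037, 0.0908]
tcp_rot: [0.707, 0.707, 0.001, 0.001]
contact_force: [0.8, -0.2, -1.9]
opening: 0.525
finger_force: 31.6
```

Request:
send_rows(rows="0 0 0 -50 1 0 -0.3;0 0 0 -105 3 0 -0.3;0 0 0 -160 4 0 -0.3;0 0 0 -200 5 0 -0.3;0 0 0 -210 5 0 -0.3;0 0 0 -210 5 0 -0.3;0 0 0 -210 5 0 -0.3")

```text
time: 22.82
eef_pos: [0.4524, 0.0943, 0.0891]
tcp_rot: [0.707, 0.708, -0.0, -0.0]
contact_force: [0.1, 0.7, -1.6]
opening: 0.521
finger_force: 31.6
```

Run:
```python
from fit import *
np.set_printoptions(precision=4,suppress=True)
s=ctrl.get_state();e=s['eef_pos'];print(e,s['contact_force'],s['opening'])
b=ctrl.read_camera('side')
print('disc',ray(b,(326.3,193.7),.018),'tip',ray(b,(326.6,185.0),.056))
z=e[2]+.0115; u=proj(b,(e[0],e[1],z+.005)).astype(int);print(u)
print('ring',fit(b,meas(b['color'],(u[0]-11,u[1]-9,u[0]+12,u[1]+9),yel),.023,z,z+.01,(.453,.094)))
c=b['color'][:,:,::-1]
cv2.imwrite('pics/i.png',cv2.resize(c[145:225,290:370],None,fx=7,fy=7,interpolation=2))
```

```text
[0.4524 0.0943 0.0891] [ 0.0834  0.7431 -1.6024] 0.5209697769690703
disc [0.4544 0.0896 0.018 ] tip [0.4551 0.0858 0.056 ]
[326 170]
ring (array([0.4524, 0.0963]), np.float64(10.846456427614916), np.float64(10.505950694725348))
```

View pics/i.png

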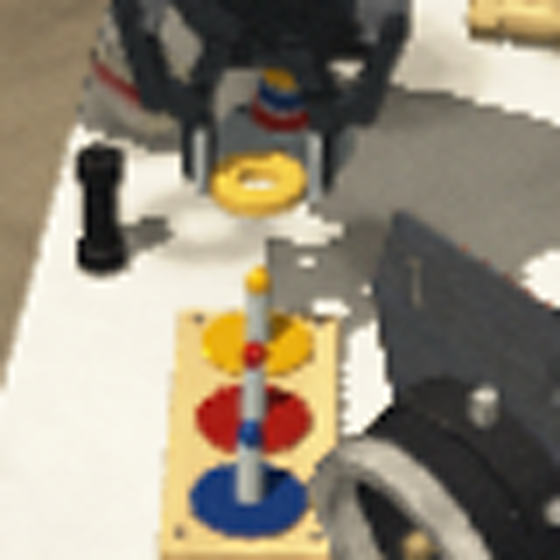

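Request:
send_rows(rows="0 0 0 -1 1 10 -0.3;0 0 0 -1 1 20 -0.3;0 0 0 -1 1 30 -0.3;0 0 0 -1 1 38 -0.3;0 0 0 -1 1 45 -0.3;0 0 0 -1 1 45 -0.3")

```text
time: 23.62
eef_pos: [0.4531, 0.0923, 0.0436]
tcp_rot: [0.707, 0.707, -0.001, -0.001]
contact_force: [-0.3, -0.1, -1.1]
opening: 0.522
finger_force: 31.6
```

Underside now below the pin tip with no contact; verify from the rim visibility numerically by continuing gently.

Request:
send_rows(rows="0 0 0 0 0 4 -0.3;0 0 0 0 0 8 -0.3;0 0 0 0 0 12 -0.3;0 0 0 0 0 12 -0.3")

```text
time: 24.12
eef_pos: [0.4532, 0.0924, 0.0319]
tcp_rot: [0.707, 0.707, -0.0, -0.0]
contact_force: [-0.2, -0.8, -1.0]
opening: 0.526
finger_force: 31.6
```

Request:
send_rows(rows="0 0 0 0 0 6 -0.3;0 0 0 0 0 12 -0.3;0 0 0 0 0 18 -0.3;0 0 0 0 0 21 -0.3;0 0 0 0 0 21 -0.3")

```text
time: 24.75
eef_pos: [0.4533, 0.0924, 0.0109]
tcp_rot: [0.707, 0.707, -0.0, -0.0]
contact_force: [-0.2, 0.5, -1.3]
opening: 0.523
finger_force: 31.6
```

Request:
send_rows(rows="0 0 0 0 0 2 -0.3;0 0 0 0 0 4 -0.3;0 0 0 0 0 4 -0.3")

```text
time: 25.12
eef_pos: [0.4535, 0.0924, 0.0072]
tcp_rot: [0.707, 0.707, -0.0, -0.0]
contact_force: [-0.5, -0.6, -2.1]
opening: 0.515
finger_force: 31.6
```

Request:
send_rows(rows="0 0 0 0 0 0.6 -0.3;0 0 0 0 0 1 -0.3;0 0 0 0 0 1 -0.3")

```text
time: 25.5
eef_pos: [0.4537, 0.0924, 0.0065]
tcp_rot: [0.707, 0.707, -0.0, -0.0]
contact_force: [-0.1, 0.1, 0.8]
opening: 0.522
finger_force: 31.7
```

Seated at the predicted height. Release and retreat.

Request:
send_rows(rows="0 0 0 0 0 0 0.1;0 0 0 0 0 0 0.35;0 0 0 0 0 0 0.4;0 0 0 0 0 0 0.4;0 0 0 0 0 -10 0.4;0 0 0 0 0 -30 0.4;0 0 0 0 0 -70 0.4;0 0 0 0 0 -130 0.4")

```text
time: 26.5
eef_pos: [0.452, 0.0924, 0.1365]
tcp_rot: [0.707, 0.707, -0.001, -0.001]
contact_force: [1.0, -1.1, 0.3]
opening: 0.701
finger_force: 0.0
```

Request:
send_rows(rows="0 0 0 30 0 -30 0.4;0 0 0 80 0 -40 0.4;0 0 0 130 0 -40 0.4;0 0 0 130 0 -40 0.4;0 0 0 130 0 -40 0.4")

```text
time: 27.12
eef_pos: [0.4533, 0.2222, 0.1765]
tcp_rot: [0.707, 0.707, -0.0, 0.0]
contact_force: [-0.7, 0.1, -0.2]
opening: 0.699
finger_force: 0.0
```

Run:
```python
from fit import *
np.set_printoptions(precision=4,suppress=True)
s=ctrl.get_state();print(s['eef_pos'],s['contact_force'],s['opening'])
t=ctrl.read_camera('top');b=ctrl.read_camera('side')
T=cv2.imread('pics/top1.png')[:,:,::-1].astype(int);S=cv2.imread('pics/side1.png')[:,:,::-1].astype(int)
d=np.abs(b['color'].astype(int)-S).sum(2)
for r in range(180,204): print(r,''.join('#' if v>60 else '.' for v in d[r,312:342]), ''.join('y' if q[1]>100 and 15<q[0]<36 else '.' for q in cv2.cvtColor(b['color'],cv2.COLOR_RGB2HSV)[r,312:342]))
for n,p in(('top',t),('side',b)):
  for x in ('ring_1','dial_gauge','parts_carton','black_coupling'):
    for r in ctrl.look_for(p,x)[:3]: print(n,x,round(r['p'],2),w(p,r['position']))
```

```text
[0.4533 0.2222 0.1765] [-0.7452  0.0639 -0.2041] 0.6994837337069527
180 .............................. ..............................
181 .............................. ..............................
182 .............................. ..............................
183 .............................. ..............yy..............
184 .............................. .............yyy..............
185 .............................. .............yyyy.............
186 .............................. .............yyy..............
187 .............................. ..............................
188 ..........###...###........... ..........yyy...yyy...........
189 ..........##....####.......... .........yyyy....yyy..........
190 ..........###....###.......... ....yy.yyyyyy....yyyyyy.yy....
191 ........#####....####......... ....yyyyyyyyy....yyyyyy.yy....
192 .........###....######........ ....yyyyyyyyyy..yyyyyyyyyy....
193 .........#############........ ....yyyyyyyyyyyyyyyyyyyyyy....
194 .........####...##.###........ ....yyyyyyyyy...yyyyyyyyyy....
195 .........###....#####......... ...yyyy
[... 340 characters left out ...]
.yyyyyyyy....
201 .............................. ...yyyyy.............yyyyy....
202 .............................. ...yyyy...............yyyy....
203 .............................. ...yyy................yyyy....
top ring_1 0.49 [ 0.5685 -0.2521  0.0173]
top ring_1 0.42 [ 0.4347 -0.4986  0.0086]
top black_coupling 0.48 [0.356  0.1722 0.0647]
side ring_1 0.66 [ 0.4395 -0.5021  0.0084]
side ring_1 0.63 [0.46   0.0825 0.0253]
side ring_1 0.44 [ 0.5701 -0.2561  0.0081]
side dial_gauge 0.74 [0.4663 0.4152 0.027 ]
side parts_carton 0.61 [0.3678 0.3234 0.0263]
side parts_carton 0.57 [0.4497 0.0019 0.0132]
side black_coupling 0.59 [0.3682 0.1695 0.0346]
side black_coupling 0.17 [0.4515 0.2886 0.0103]
```

The ring lies on the yellow post with the pin through it. The dial gauge, the carton, the coupling and the two other rings are where they were, so I'm handing the job in.

```bash
python3 -c "
from plant import ctrl
print(ctrl.sign_off())"
```

```text
the job is handed in; nothing more can be done
None
```

The ring came home on the gauge's yellow step, so its bore is 20 mm; it now lies flat on the yellow post, released, and the job is handed in at about 27 s.

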